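Set the tilting tumbler to its load notch and charge it with brass nipples

TASK

The small tilting tumbler was left tipped over after its last batch. Pull the tilt lever out of its notch towards you, swing the barrel mouth-up past the white middle notch and let the lever spring fully home into the green load notch; then pour all six brass nipples from the scoop into the barrel and set the scoop back down upright on the bench, letting go of it. Leave the ball valve, the pressure gauge and the blue marker where they lie.

Things in the scene. Friction and masses are not known exactly. Their poses are not given: they have to be found in the camera images.
- tumbler: Fixed blue steel stand of a bench tumbler, base plate 230 x 205 mm. Origin: on the bench under its middle; z up, x to the back, so its lever side (-x) looks roughly at the robot. Its two cheeks, at x = -84 and +84 mm, carry the barrel, which tilts about a level axis parallel to x, 145 mm up. A grey switch box, 58 mm high, stands behind (to x = 147 mm).
- load_notch (a point): Green-painted load notch, on the front face of the upright steel sector on the front cheek (face at x = -89 mm of the stand; outer radius 74 mm about the tilt axis). This point lies 80 mm from the axis, 50 degrees to the +y side of straight up. The white run notch is straight up, the red tip notch 55 degrees to the -y side. Notches are 13 mm wide.
- barrel (a joint): Tilt of barrel and lever together, rad: 0 = mouth up, lever at the green load notch, leaning 50 degrees to the stand's +y; 0.873 = white notch, lever straight up; 1.833 = red notch (the start), mouth tipped over to -y, lever leaning 55 degrees to -y. Stops 0.12 beyond the outer notches. Stays where it is left; a notch leaves about 0.03 of play either way.
- tilt_lever (a joint): How far the sprung lever is pulled out from the sector (to the stand's -x), turning about its root, rad: 0 = pin fully home in a notch; about 0.13 = pin riding on the sector's face, knob 19 mm out; 0.30 = stop. It takes about 3 N at the knob to start, 7 N at 0.2, and springs back by itself.
- lever_knob (a point): Centre of the 29 mm black ball on the tilt lever's end. Lever home: in the stand's frame x = -134, y = 142 sin b, z = 145 + 142 cos b mm with b = 50 degrees - barrel. Pulled out, it swings to -x about the lever's root, which is on the tilt axis at x = -106 mm. 30 mm free behind the ball.
- barrel_mouth (a point): Centre of the open mouth of the round aluminium barrel, z axis out of it. 124 mm inside, 132 mm outside, 128 mm deep; the mouth is 76 mm from the tilt axis, so 221 mm above the bench when upright. A motor under the barrel's bottom turns with it.
- scoop: Loose flat-bottomed steel scoop, 0.22 kg (0.58 kg full). Origin on its underside; x towards the pouring lip, z up. 64 mm wide (y) outside, walls 4 mm; sides 50 mm high from x = -48 to 0 mm, falling to the lip at x = 93 mm; floor flat to x = 42 mm, then rising 12 mm to the lip. A round black handle, 25 mm thick, runs back to x = -133 mm at z = 31 mm.
- scoop_grip (a point): Middle between the scoop's side walls, 6 mm ahead of its origin and 34 mm above its underside: a good place to hold it across its 64 mm width, close to its centre of mass.
- scoop_lip (a point): Middle of the scoop's pouring lip: 93 mm ahead of its origin, 16 mm above its underside. The nipples slide out over it once the scoop is tipped nose-down by about 45 to 65 degrees.
- nipple_a: Brass hex nipple, 25 x 40 x 28 mm, 60 g, one of six alike lying in the scoop; origin on its underside, y along its bore.
- nipple_b: Brass hex nipple, 25 x 40 x 28 mm, 60 g, one of six alike lying in the scoop; origin on its underside, y along its bore.
- nipple_c: Brass hex nipple, 25 x 40 x 28 mm, 60 g, one of six alike lying in the scoop; origin on its underside, y along its bore.
- nipple_d: Brass hex nipple, 25 x 40 x 28 mm, 60 g, one of six alike lying in the scoop; origin on its underside, y along its bore.
- nipple_e: Brass hex nipple, 25 x 40 x 28 mm, 60 g, one of six alike lying in the scoop; origin on its underside, y along its bore.
- nipple_f: Brass hex nipple, 25 x 40 x 28 mm, 60 g, one of six alike lying in the scoop; origin on its underside, y along its bore.
- ball_valve: Brass ball valve with a red lever, 33 x 110 x 51 mm, lying on the bench: leave it alone. Origin: middle of its underside.
- gauge: Black and white pressure gauge, 81 x 58 x 31 mm, lying on the bench: leave it alone. Origin: middle of its underside.
- blue_marker: Blue and white marker pen, 17 x 134 x 19 mm, lying on the bench: leave it alone. Origin: middle of its underside.

How it is judged:
By the outcome, as a careful person would: the job done as asked, in the order asked, and still so for the second after the job is handed in, with the robot touching nothing.
It also fails if it takes over 66 s, if anything falls off the work surface, if the arm or the gripper's body presses on something with over 40 N, if the wrist force passes 120 N, or if a joint passes its speed limit or range.

ROBOT

A 6-joint arm with a two-finger parallel gripper is mounted at the origin on a cart in front of the work surface, level with it; the furniture and walls round the work are solid. World frame = base frame: x ahead of the robot, y to its left, z up, the work surface at z = 0. Lengths are in m, angles in rad, forces in N, time in s.
With the tool pointing down it reaches from about 0.425 to 0.95 m from the base axis. Payload 3.5 kg.
Tool frame: the origin (TCP) lies on the centre line of the jaws, within the pads' length; the fingertips stand 19 mm ahead of it and the grasp point (between the pads) is the TCP; z points along the fingers, y is the line along which they close (so a half turn about z gives the same grasp; the last joint's range is limited). The gripper opens to 85 mm and grips with 20 to 120 N. Pads are 22 mm wide; open, the fingers measure 114 mm over their backs; the gripper's body (76 mm by 85 mm) begins 54 mm behind the grasp point. The pads swing forward as they close: fully open they stand 13 mm farther back than shut.
Start: joints at [-1.433, 0.286, 1.577, -0, 1.279, -0.15], TCP at [0.192, -0.647, 0.25] pointing down, gripper open.
Joint ranges: [-2.77, 2.77], [-0.9, 2.22], [0.21, 2.48], [-1.53, 4.67], [0.24, 2.81], [-2.84, 2.84]. Speed limits (rad/s): [2.79, 2.79, 3.14, 3.14, 3.14, 3.14].

INTERFACE

Orientations are given as a unit quaternion [x, y, z, w].
In Python, from plant import ctrl, imaging gives the robot as it stands. The module is installed in compiled form; this text tells all that it offers.
- The arm moves only by the shell command python3 -m handwheel 'ROWS' [OPENING] [FORCE]. ROWS is JSON, one flat list of numbers, 6 for each row, row after row: the shift along the world's x, y, z in units of 150 mm (1.0 is 150 mm), then the turn, a rotation vector about the world's x, y, z in units of 90 degrees (1.0 is 90 degrees). In form: [tx, ty, tz, rx, ry, rz, tx, ty, tz, rx, ry, rz, ...]. A call has 1 to 5 rows; each row shifts and turns the commanded pose from where the row before left it; what a row does not reach is not made up. A row lasts 1/12 s, in which the tool goes at most 41.7 mm and 7.16 degrees, less where a joint would pass 70% of its speed; a pose out of reach is approached as far as the arm can. A call with a number of a shift or a turn outside -1 to 1 is refused whole. A call with a gripper value outside its range is refused whole. OPENING is the opening, from 0 (shut) to 1 (fully open), set as the call begins (- or left out, the last holds). The fingers move at their own pace and stop on an object; FORCE is the grip in N (left out, the last holds). Time passes only in rows, so rows that do not move let the fingers close. It gives the time, the measured TCP pose, the force, the opening and the grip force at its end, in the units of the state.
- ctrl.get_state(): the state, without advancing time (a new reading comes with each control period).
- imaging.read_camera(name): name is "side" or "top"; returns (picture, depth): 420x560x3 uint8, blue, green, red; 420x560 float32, m along the optical axis (not along the pixel's ray), 0 where there is no reading.
- imaging.get_calibration(name): a dict with "fovy" (degrees; the focal length in pixels is half the picture's height over the tangent of half this angle, whatever the lens; pixels are square), "cx", "cy" (the principal point, pixels), "R" (3x3) and "t" (3): a world point X has camera coordinates R X + t. Camera axes: x right, y down, z forward; pixel columns grow to the right and rows downward; lengths in m; the calibration is good to about 2 mm. A picture is of the moment at which its call begins. get_calibration takes no time and is no camera call.
- ctrl.sign_off(): hands the job in; it is judged then, once.
The state is a dict: "time": time; "qpos": joint angles; "dq": joint speeds; "joint_efforts": joint torques, N m; "eef_pos": TCP position; "tcp_rot": TCP orientation; "contact_force": force on the tool from outside, world axes, zero at the start; "wrist_torque": the same for the moment, N m; "opening": opening from 0.0 (shut) to 1.0 (fully open); "finger_force": force on a finger pad.
Only numpy, scipy, OpenCV 4.12 (cv2) and the standard library are available. Lean on these libraries where they do the work, as an engineer would, in place of code of your own. Each camera call takes 0.05 s, during which the arm holds its last target. There are 200 camera calls.

## Working session

There is one attempt and no reset: what is moved stays moved. The work goes in short steps, Python scripts to look and compute and a shell command to move; the robot and the scene stay as the last step left them, time stands still between calls to the robot, and variables do not carry over. Pictures are saved under pics/ and viewed, at most 13 in all, crops included, and the job is handed in when it is done.

```bash
mkdir -p pics; cat > h.py <<'E'
import numpy as np, cv2
from plant import ctrl, imaging
def cam(n):
    im,d=imaging.read_camera(n); c=imaging.get_calibration(n)
    f=im.shape[0]/2/np.tan(np.radians(c["fovy"])/2)
    return im,d,c,f
def pts(d,c,f):
    v,u=np.indices(d.shape); X=np.stack([(u-c["cx"])/f*d,(v-c["cy"])/f*d,d],-1)
    return (X-np.array(c["t"]))@np.array(c["R"])
def ray(c,f,u,v):
    R=np.array(c["R"]);t=np.array(c["t"])
    return -R.T@t, R.T@np.array([(u-c["cx"])/f,(v-c["cy"])/f,1])
def onplane(c,f,u,v,z):
    o,r=ray(c,f,u,v); return o+r*(z-o[2])/r[2]
E
python3 - <<'E'
from h import *
for n in("side","top"):
    im,d,c,f=cam(n); cv2.imwrite(f"pics/{n}0.png",im); np.savez(f"{n}0.npz",im=im,d=d)
    print(n,f,c["cx"],c["cy"],-np.array(c["R"]).T@c["t"],np.array(c["R"]).round(2).tolist(),(d>0).mean(),{k:v for k,v in c.items() if k not in("R","t")})
s=ctrl.get_state();print(s)
E
```

```text
side 509.706134750386 282.5683727046642 212.3132098055552 [0.05613742 0.95911167 1.03316   ] [[-0.87, -0.48, 0.02], [-0.32, 0.55, -0.77], [0.36, -0.68, -0.64]] 0.9959991496598639 {'fovy': 44.7835282427101, 'cx': 282.5683727046642, 'cy': 212.3132098055552}
top 540.0018937113026 288.0988391337601 211.64662323204004 [0.32341396 0.02584774 1.413529  ] [[0.01, -1.0, -0.01], [-0.98, -0.01, -0.17], [0.17, 0.01, -0.98]] 0.9960799319727891 {'fovy': 42.500875266394594, 'cx': 288.0988391337601, 'cy': 211.64662323204004}
{'time': 0.1, 'qpos': array([-1.43301673e+00,  2.87107534e-01,  1.57801714e+00, -1.72379019e-05,
        1.27859480e+00, -1.49994576e-01]), 'dq': array([-0.000494  , -0.00338566, -0.00071657,  0.00079449,  0.00023228,
        0.00117908]), 'joint_efforts': array([ 7.91918719e-04, -4.07296336e+01, -2.93700600e+01, -1.63934678e-04,
        3.40648119e-03, -1.10344075e-05]), 'eef_pos': array([ 0.19152981, -0.64668644,  0.24907243]), 'tcp_rot': array([ 9.89665184e-01,  1.43393489e-01, -1.75606496e-06, -1.06344395e-03]), 'contact_force': array([-0.28224673,  0.31193338,  0.12305066]), 'wrist_torque': array([ 0.01265565, -0.02438751,  0.01910069]), 'finger_force': 0.0, 'opening': 0.9978332837696995}
```

View pics/side0.png

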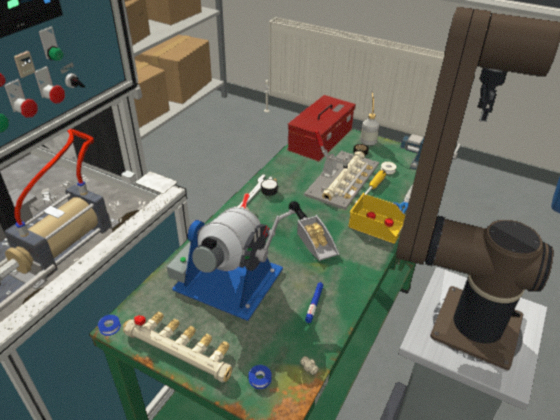

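View pics/top0.png

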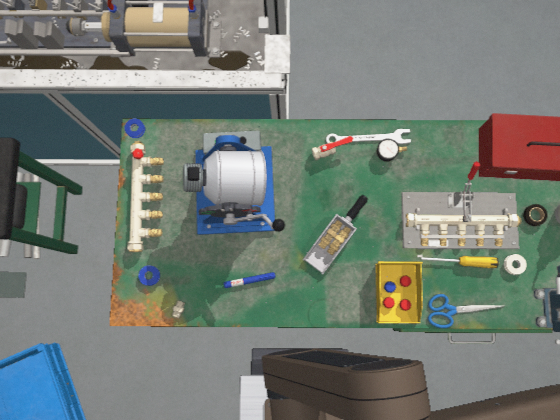

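Top view: tumbler at about (235,190), its knob at (278,225), the scoop at (333,240) with its handle up-right to (362,202) and lip at (313,262), marker at (250,280), valve at (330,147) and gauge at (388,150).

```bash
python3 - <<'E'
from h import *
D={}
for n in("top","side"):
    z=np.load(n+"0.npz");im,d=z["im"],z["d"];c=imaging.get_calibration(n);f=210/np.tan(np.radians(c["fovy"])/2)
    P=pts(d,c,f);hsv=cv2.cvtColor(im,cv2.COLOR_BGR2HSV);D[n]=(im,d,c,f,P,hsv)
    g=P[...,2][(np.abs(P[...,2])<.02)];print(n,"bench z",np.median(g))
    # base plate
    m=(hsv[...,0]>100)&(hsv[...,0]<125)&(hsv[...,1]>120)&(P[...,2]>.002)&(P[...,2]<.03)&(P[...,0]>.4)&(P[...,0]<.8)&(P[...,1]>.02)&(P[...,1]<.32)
    k,l,st,ce=cv2.connectedComponentsWithStats(m.astype(np.uint8))
    i=1+np.argmax(st[1:,4]);q=P[m&(st[l,4]>40)]
    print("plate",len(q),np.median(q[:,2]),cv2.minAreaRect(q[:,:2].astype(np.float32)*1000), cv2.boxPoints(cv2.minAreaRect(q[:,:2].astype(np.float32)*1000)).round().tolist())
    # knob
    m=(hsv[...,2]<60)&(P[...,2]>.17)&(P[...,2]<.27)&(P[...,0]>.3)&(P[...,0]<.6)&(P[...,1]>-.1)&(P[...,1]<.2)
    k,l,st,ce=cv2.connectedComponentsWithStats(m.astype(np.uint8))
    for i in range(1,k):
        if st[i,4]>8: q=P[l==i];print("knob",st[i],ce[i],q.mean(0).round(4),q[:,2].max())
    # scoop
    m=(P[...,2]>.008)&(P[...,2]<.09)&(P[...,0]>.33)&(P[...,0]<.66)&(P[...,1]>-.22)&(P[...,1]<.02)
    k,l,st,ce=cv2.connectedComponentsWithStats(m.astype(np.uint8))
    for i in range(1,k):
        if st[i,4]>200:
            q=P[l==i];r=cv2.minAreaRect(q[:,:2].astype(np.float32)*1000)
            print("scoop",st[i],r,cv2.boxPoints(r).round().tolist(),"zmax",q[:,2].max())
            dk=(l==i)&(hsv[...,2]<50)
            q=P[dk];print(" handle",len(q),q.mean(0),cv2.fitLine(q[:,:2].astype(np.float32),2,0,.01,.01).ravel(), np.percentile(q[:,2],95))
            t=(l==i)&(P[...,2]>.04);q=P[t];r=cv2.minAreaRect(q[:,:2].astype(np.float32)*1000);print(" rim",len(q),r,cv2.boxPoints(r).round().tolist())
im=D["top"][0];a=cv2.resize(im[120:300,180:380],None,fx=4,fy=4,interpolation=cv2.INTER_CUBIC)[:600]
cv2.imwrite("pics/crop1.png",cv2.resize(im[120:290,180:400],(770,595),interpolation=cv2.INTER_CUBIC))
E
```

```text
top bench z 0.0007055789529085139
plate 1765 0.01655677541406043 ((570.86279296875, 179.05755615234375), (348.1688232421875, 204.7877655029297), 2.4823596477508545) [[393.0, 274.0], [401.0, 69.0], [749.0, 84.0], [740.0, 289.0]]
knob [217 208  25   5  51] [230.60784314 210.52941176] [0.5414 0.1707 0.1866] 0.21597839081100031
knob [273 219  12  12 110] [278.13636364 224.90909091] [0.5007 0.0591 0.2379] 0.24525761521757364
scoop [ 303  195   65   80 1428] ((517.4071044921875, -93.02327728271484), (64.05551147460938, 229.86837768554688), 53.18535232543945) [[406.0, -50.0], [590.0, -188.0], [629.0, -136.0], [445.0, 1.0]] zmax 0.057917703082321643
 handle 171 [ 0.57815698 -0.13779094  0.04073952] [ 0.7979379  -0.60273963  0.57815695 -0.13779093] 0.04679281477122041
 rim 586 ((530.456298828125, -102.79054260253906), (64.05551147460938, 194.01113891601562), 53.18535232543945) [[434.0, -70.0], [589.0, -187.0], [627.0, -135.0], [472.0, -19.0]]
scoop [376 261  16  44 219] ((384.9213562011719, -203.8062286376953), (106.28948211669922, 33.00862503051758), 0.6782374978065491) [[332.0, -188.0], [332.0, -221.0], [438.0, -220.0], [438.0, -187.0]] zmax 0.06674363081366688<stdin>:25: RuntimeWarning: Mean of empty slice.
  ret = um.true_divide(
Traceback (most recent call last):
cv2.error: OpenCV(4.12.0) /io/opencv/modules/imgproc/src/linefit.cpp:50: error: (-215:Assertion failed) count > 0 in function 'fitLine2D_wods'
```

```bash
python3 - <<'E'
from h import *
for n in("top","side"):
    z=np.load(n+"0.npz");im,d=z["im"],z["d"];c=imaging.get_calibration(n);f=210/np.tan(np.radians(c["fovy"])/2)
    P=pts(d,c,f);hsv=cv2.cvtColor(im,cv2.COLOR_BGR2HSV)
    B=(P[...,0]>.46)&(P[...,0]<.8)&(P[...,1]>.02)&(P[...,1]<.32)
    m=(hsv[...,0]>100)&(hsv[...,0]<125)&(hsv[...,1]>120)&(P[...,2]>.004)&(P[...,2]<.024)&B
    k,l,st,ce=cv2.connectedComponentsWithStats(m.astype(np.uint8))
    big=m&(st[l,4]>40);q=P[big];r=cv2.minAreaRect(q[:,:2].astype(np.float32)*1000)
    print(n,"plate",len(q),np.median(q[:,2]),r,cv2.boxPoints(r).round().tolist())
    # front cheek / sector orientation: upright blue points
    # knob blobs
    m=(hsv[...,2]<70)&(P[...,2]>.19)&(P[...,2]<.26)&(P[...,0]>.44)&(P[...,0]<.57)&(P[...,1]>-.02)&(P[...,1]<.1)
    k,l,st,ce=cv2.connectedComponentsWithStats(m.astype(np.uint8))
    for i in range(1,k):
        if st[i,4]>8:
            q=P[l==i];A=np.c_[2*q,np.ones(len(q))];s=np.linalg.lstsq(A,(q**2).sum(1),rcond=None)[0]
            o,_=ray(c,f,0,0);v=q.mean(0)-o;v/=np.linalg.norm(v)
            print("knob",st[i],q.mean(0).round(4),"fit",s[:3].round(4),np.sqrt(s[3]+s[:3]@s[:3]),"mean+2/3r",(q.mean(0)+v*.0097).round(4))
    m=(P[...,2]>.008)&(P[...,2]<.09)&(P[...,0]>.4)&(P[...,0]<.66)&(P[...,1]>-.185)&(P[...,1]<.02)
    k,l,st,ce=cv2.connectedComponentsWithStats(m.astype(np.uint8))
    for i in range(1,k):
        if st[i,4]>300:
            q=P[l==i];r=cv2.minAreaRect(q[:,:2].astype(np.float32)*1000)
            print("scoop",st[i],r,cv2.boxPoints(r).round().tolist(),"zmax",np.percentile(q[:,2],98))
    if n=="top": cv2.imwrite("pics/crop1.png",cv2.resize(im[120:290,180:400],(770,595),interpolation=cv2.INTER_CUBIC))
    else: cv2.imwrite("pics/crop2.png",cv2.resize(im[180:330,160:360],(800,600),interpolation=cv2.INTER_CUBIC))
E
```

```text
top plate 1641 0.016408171246639527 ((629.300048828125, 182.65875244140625), (228.71963500976562, 205.33888244628906), 3.2076058387756348) [[509.0, 279.0], [521.0, 74.0], [749.0, 87.0], [738.0, 292.0]]
knob [272 219  13  12 116] [0.5009 0.0594 0.2376] fit [0.5024 0.0589 0.2303] 0.012734132964392117 mean+2/3r [0.5024 0.0596 0.228 ]
scoop [ 303  195   65   80 1428] ((517.4071044921875, -93.02327728271484), (64.05551147460938, 229.86837768554688), 53.18535232543945) [[406.0, -50.0], [590.0, -188.0], [629.0, -136.0], [445.0, 1.0]] zmax 0.05369177377509026
side plate 2731 0.014798342868728406 ((626.8788452148438, 185.0142822265625), (229.10826110839844, 210.16506958007812), 2.8850653171539307) [[507.0, 284.0], [518.0, 74.0], [747.0, 86.0], [736.0, 296.0]]
knob [289 201  11  11  82] [0.4979 0.0683 0.2337] fit [0.5    0.0648 0.2301] 0.01154966409358238 mean+2/3r [0.5012 0.0615 0.2276]
scoop [ 295  208   44   53 1079] ((505.8081970214844, -79.76101684570312), (68.67942810058594, 206.3363800048828), 53.60797882080078) [[402.0, -46.0], [568.0, -169.0], [609.0, -113.0], [443.0, 9.0]] zmax 0.05127107330025635
```

View pics/crop1.png

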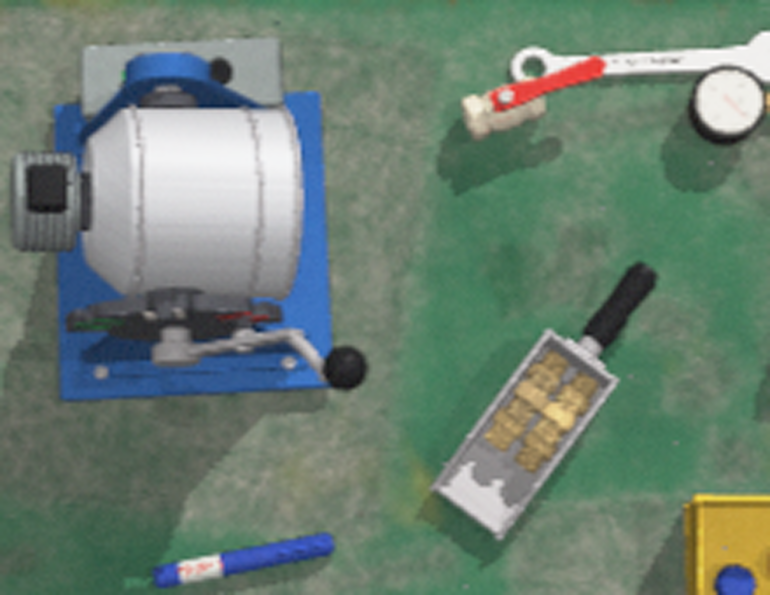

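View pics/crop2.png

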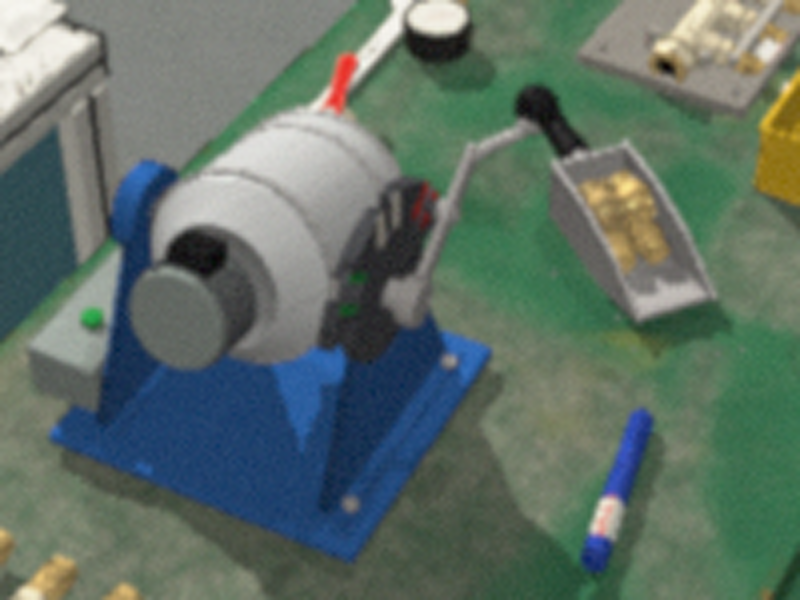

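Stand is at about (0.628, 0.183), yaw 3°. Its predicted knob (0.500, 0.060, 0.226) agrees with the measured knob (0.502, 0.060, 0.228). Scoop: origin near (0.501, -0.081), x axis at about 143°. I'll move towards the knob.

```bash
H="python3 -m handwheel"
$H '[0.2,0.1,0.1,0,0,0, 0.2,0.1,0.1,0,0,0, 0.2,0.1,0.1,0,0,0, 0.2,0.1,0.1,0,0,0, 0.2,0.1,0.1,0,0,0]' 0.55 30
$H '[0.2,0.1,0.1,0,0,0, 0.2,0.1,0.1,0,0,0, 0.2,0.1,0.1,0,0,0, 0.2,0.1,0.1,0,0,0, 0.2,0.1,0,0,0,0]'
$H '[0,0.2,0,0,0,0.06, 0,0.2,0,0,0,0.06, 0,0.2,0,0,0,0.06, 0,0.2,0,0,0,0.06, 0,0.2,0,0,0,0.06]'
$H '[0,0.2,0,0,0,0.06, 0,0.2,0,0,0,0.06, 0,0.2,0,0,0,0.06, 0,0.2,0,0,0,0.06, 0,0.2,0,0,0,0.06]'
$H '[0,0.2,0,0,0,0.06, 0,0.2,0,0,0,0.06, 0,0.2,0,0,0,0.06, 0,0.2,0,0,0,0.06, 0,0,0,0,0,0]'
python3 -c "
from h import *
from scipy.spatial.transform import Rotation as R
s=ctrl.get_state();print(s['qpos'],R.from_quat(s['tcp_rot']).as_matrix().round(3).tolist())"
```

```text
time: 0.52
eef_pos: [0.3427, -0.5711, 0.3253]
tcp_rot: [0.99, 0.143, -0.0, -0.001]
contact_force: [-0.3, -1.1, -0.1]
opening: 0.552
finger_force: 0.0
time: 0.93
eef_pos: [0.4934, -0.4968, 0.3894]
tcp_rot: [0.99, 0.143, 0.001, 0.003]
contact_force: [1.0, -0.9, 0.6]
opening: 0.551
finger_force: 0.0
time: 1.35
eef_pos: [0.4914, -0.3456, 0.3844]
tcp_rot: [0.928, 0.373, -0.0, -0.001]
contact_force: [0.1, 0.5, 0.4]
opening: 0.549
finger_force: 0.0
time: 1.77
eef_pos: [0.4912, -0.1957, 0.3847]
tcp_rot: [0.815, 0.579, -0.0, -0.0]
contact_force: [0.3, -0.2, 0.4]
opening: 0.548
finger_force: 0.0
time: 2.18
eef_pos: [0.4912, -0.0731, 0.3852]
tcp_rot: [0.691, 0.723, 0.001, -0.001]
contact_force: [-0.4, -0.1, -0.1]
opening: 0.552
finger_force: 0.0
[-0.35329495 -0.18950706  1.82903505  0.0020977   1.5028685  -0.39754783] [[-0.044, 0.999, -0.0], [0.999, 0.044, 0.002], [0.002, 0.0, -1.0]]
```

```bash
H="python3 -m handwheel"
$H '[0.016,0.15,-0.11,0.07,0,0, 0.016,0.15,-0.11,0.07,0,0, 0.016,0.15,-0.11,0.07,0,0, 0.016,0.15,-0.11,0.07,0,0, 0,0,0,0,0,0]'
python3 -c "
from h import *
from scipy.spatial.transform import Rotation as R
s=ctrl.get_state();print(s['eef_pos'],s['qpos'],R.from_quat(s['tcp_rot']).as_matrix().round(3).tolist());im=cam('side')[0];cv2.imwrite('pics/a.png',im[100:360,120:480])"
```

```text
time: 2.6
eef_pos: [0.4991, 0.0135, 0.3136]
tcp_rot: [0.678, 0.701, 0.155, -0.157]
contact_force: [-0.7, -0.5, -1.8]
opening: 0.549
finger_force: 0.0
[0.49913903 0.01352532 0.31357903] [-0.36901232 -0.1178609   1.93356871  0.41055971  1.51061168 -0.46560197] [[-0.031, 0.999, -0.009], [0.902, 0.032, 0.431], [0.431, 0.005, -0.903]]
```

View pics/a.png

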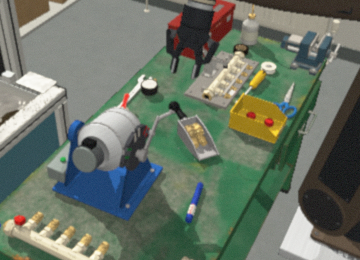

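The gripper (full-image tip at about (310,170)) stands above and off the knob at (294,206), with clear way down to it. Next I'll descend and grip.

```bash
H="python3 -m handwheel"
$H '[0.003,0.062,-0.115,0,0,0, 0.003,0.062,-0.115,0,0,0, 0.003,0.062,-0.115,0,0,0, 0.003,0.062,-0.115,0,0,0, 0.003,0.062,-0.115,0,0,0]'
$H '[0,0,0,0,0,0, 0,0,0,0,0,0, 0,0,0,0,0,0, 0,0,0,0,0,0, 0,0,0,0,0,0]' 0.1 30
$H '[0,0,0,0,0,0]'
```

```text
time: 3.07
eef_pos: [0.5045, 0.0583, 0.2343]
tcp_rot: [0.678, 0.703, 0.157, -0.149]
contact_force: [0.2, -0.8, 0.2]
opening: 0.552
finger_force: 0.0
time: 3.48
eef_pos: [0.5016, 0.0594, 0.2333]
tcp_rot: [0.677, 0.703, 0.155, -0.154]
contact_force: [-5.6, 4.2, -3.9]
opening: 0.316
finger_force: 29.8
time: 3.57
eef_pos: [0.5015, 0.0594, 0.2333]
tcp_rot: [0.677, 0.703, 0.155, -0.154]
contact_force: [-5.7, 3.9, -3.9]
opening: 0.322
finger_force: 29.8
```

```bash
H="python3 -m handwheel"
$H '[-0.062,0.012,-0.01,0,0,0, -0.062,0.012,-0.011,0,0,0, -0.062,0.012,-0.011,0,0,0, 0,0,0,0,0,0]'
$H '[-0.004,0.068,0.085,-0.037,0,0, -0.004,0.078,0.076,-0.037,0,0, -0.004,0.086,0.066,-0.037,0,0, 0,0,0,0,0,0]'
```

```text
time: 3.9
eef_pos: [0.4791, 0.0628, 0.2325]
tcp_rot: [0.678, 0.702, 0.161, -0.144]
contact_force: [7.0, -0.7, 0.6]
opening: 0.321
finger_force: 29.9
time: 4.23
eef_pos: [0.4771, 0.1015, 0.2676]
tcp_rot: [0.687, 0.714, 0.1, -0.087]
contact_force: [5.1, 3.3, -0.1]
opening: 0.316
finger_force: 32.2
```

```bash
H="python3 -m handwheel"
$H '[-0.01,0.094,0.055,-0.037,0,0, -0.01,0.1,0.043,-0.037,0,0, -0.005,0.104,0.031,-0.037,0,0, -0.005,0.107,0.018,-0.037,0,0, -0.005,0.109,0.005,-0.037,0,0]'
$H '[-0.005,0.108,-0.008,-0.037,0,0, -0.005,0.107,-0.022,-0.037,0,0, -0.005,0.103,-0.034,-0.037,0,0, -0.005,0.098,-0.047,-0.037,0,0, -0.005,0.092,-0.058,-0.037,0,0]'
```

```text
time: 4.65
eef_pos: [0.472, 0.1761, 0.289]
tcp_rot: [0.694, 0.719, -0.006, 0.015]
contact_force: [7.5, 0.0, -4.5]
opening: 0.315
finger_force: 31.3
time: 5.07
eef_pos: [0.4691, 0.2539, 0.266]
tcp_rot: [0.686, 0.71, -0.108, 0.115]
contact_force: [5.9, 1.1, 5.1]
opening: 0.313
finger_force: 31.8
```

```bash
H="python3 -m handwheel"
$H '[-0.005,0.084,-0.069,-0.037,0,0, -0.005,0.075,-0.079,-0.037,0,0, 0,0,0,0,0,0]'
python3 -c "
from h import *
s=ctrl.get_state();print(s['eef_pos'],s['qpos'])
a=np.radians(3);d=s['eef_pos']-[.628,.183,.145];print('stand',d[0]*np.cos(a)+d[1]*np.sin(a),-d[0]*np.sin(a)+d[1]*np.cos(a),d[2])
im=cam('side')[0];cv2.imwrite('pics/b.png',cv2.resize(im[130:330,150:400],None,fx=3,fy=3,interpolation=2))"
```

```text
time: 5.32
eef_pos: [0.4654, 0.2811, 0.2403]
tcp_rot: [0.678, 0.704, -0.149, 0.15]
contact_force: [0.9, 8.1, 6.0]
opening: 0.317
finger_force: 29.7
[0.46541678 0.28109825 0.24034907] [ 0.51224923  0.14320166  1.80239354 -0.37794067  1.41869507  0.57447923]
stand -0.15722634058441637 0.10647275782768924 0.09534907268164172
```

View pics/b.png

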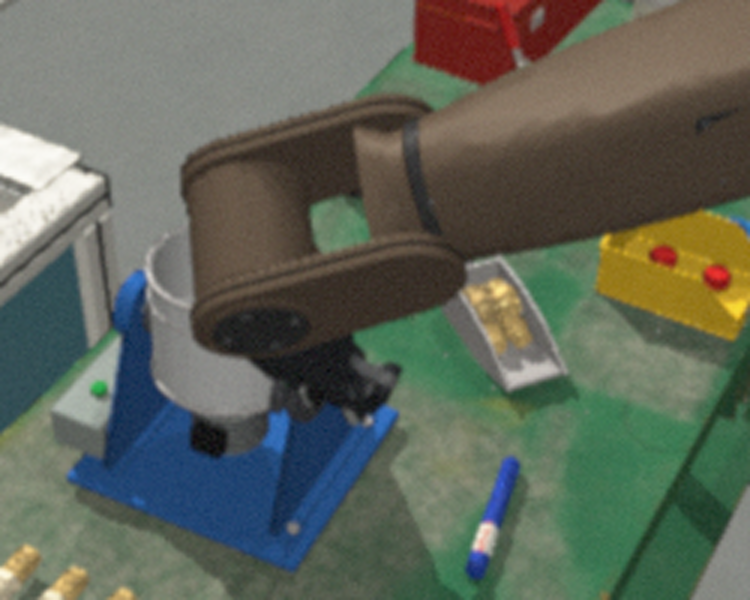

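```bash
H="python3 -m handwheel"
$H '[0.06,0.02,0.014,0,0,0, 0.06,0.02,0.014,0,0,0, 0.05,0.015,0.012,0,0,0, 0,0,0,0,0,0, 0,0,0,0,0,0]'
python3 -c "
from h import *
s=ctrl.get_state();
a=np.radians(3);d=s['eef_pos']-[.628,.183,.145];print('stand',d[0]*np.cos(a)+d[1]*np.sin(a),-d[0]*np.sin(a)+d[1]*np.cos(a),d[2])"
```

```text
time: 5.78
eef_pos: [0.4884, 0.2897, 0.2438]
tcp_rot: [0.68, 0.704, -0.149, 0.144]
contact_force: [-2.1, 14.8, -5.2]
opening: 0.317
finger_force: 30.2
stand -0.13385127789419324 0.11388320273436386 0.09884631007048514
```

```bash
H="python3 -m handwheel"
$H '[0,0,0,0,0,0, 0,0,0,0,0,0, 0,0,0,0,0,0]' 0.6
$H '[0,0.06,0.12,0,0,0, 0,0.06,0.12,0,0,0, 0,0.06,0.12,0,0,0, 0,0.06,0.12,0,0,0, 0,0.04,0.1,0.07,0,0]'
$H '[-0.05,-0.15,0.1,0.07,0,0, -0.05,-0.2,0.1,0.07,0,0, -0.05,-0.2,0,0.07,0,0, 0,-0.2,0,0,0,0, 0,-0.2,0,0,0,0]'
$H '[0,-0.2,0,0,0,0, 0,-0.2,0,0,0,0, 0,-0.2,0,0,0,0, 0,-0.2,0,0,0,0, 0,-0.1,0,0,0,0]'
python3 - <<'E'
from h import *
from scipy.spatial.transform import Rotation as R
s=ctrl.get_state();print(s['eef_pos'],s['qpos'],R.from_quat(s['tcp_rot']).as_matrix().round(3).tolist())
for n in("top","side"):
    im,d,c,f=cam(n);P=pts(d,c,f);hsv=cv2.cvtColor(im,cv2.COLOR_BGR2HSV)
    m=(hsv[...,2]<70)&(P[...,2]>.2)&(P[...,2]<.28)&(P[...,0]>.42)&(P[...,0]<.54)&(P[...,1]>.24)&(P[...,1]<.34)
    k,l,st,ce=cv2.connectedComponentsWithStats(m.astype(np.uint8))
    for i in range(1,k):
        if st[i,4]>20:
            q=P[l==i];o,_=ray(c,f,0,0);v=q.mean(0)-o;v/=np.linalg.norm(v);print(n,st[i],(q.mean(0)+v*.0097).round(4))
    if n=="side":cv2.imwrite('pics/c.png',cv2.resize(im[160:330,150:350],(800,600),interpolation=2)[:,:])
    m=(P[...,2]>.205)&(P[...,2]<.235)&(P[...,0]>.54)&(P[...,0]<.72)&(P[...,1]>.1)&(P[...,1]<.27)
    q=P[m][:,:2].astype(np.float32)*1000; print(n,len(q),cv2.minEnclosingCircle(q),np.median(P[m][:,2]))
E
```

```text
time: 6.03
eef_pos: [0.4899, 0.2845, 0.2455]
tcp_rot: [0.678, 0.703, -0.153, 0.15]
contact_force: [0.2, -0.7, 0.4]
opening: 0.595
finger_force: 0.0
time: 6.45
eef_pos: [0.4888, 0.3284, 0.331]
tcp_rot: [0.684, 0.711, -0.115, 0.111]
contact_force: [-0.7, -0.4, -1.2]
opening: 0.605
finger_force: 0.0
time: 6.87
eef_pos: [0.466, 0.1816, 0.3628]
tcp_rot: [0.695, 0.719, 0.004, -0.001]
contact_force: [0.5, -0.1, 0.3]
opening: 0.602
finger_force: 0.0
time: 7.28
eef_pos: [0.4661, 0.0459, 0.3618]
tcp_rot: [0.695, 0.719, 0.003, -0.001]
contact_force: [0.8, 0.4, 0.3]
opening: 0.598
finger_force: 0.0
[0.46609297 0.04589136 0.36180994] [-0.12174068 -0.25294034  1.92276068  0.00547307  1.47058851 -0.1552171 ] [[-0.033, 0.999, 0.002], [0.999, 0.033, 0.005], [0.005, 0.002, -1.0]]
top [172 223  12  13 125] [0.49   0.2802 0.2405]
top 748 ((615.5643310546875, 182.13526916503906), 82.54566192626953) 0.2204507900411963
side [246 252  13  13 134] [0.4892 0.2824 0.2386]
side 811 ((613.868408203125, 181.9236297607422), 83.0047836303711) 0.21512540321764
```

View pics/c.png

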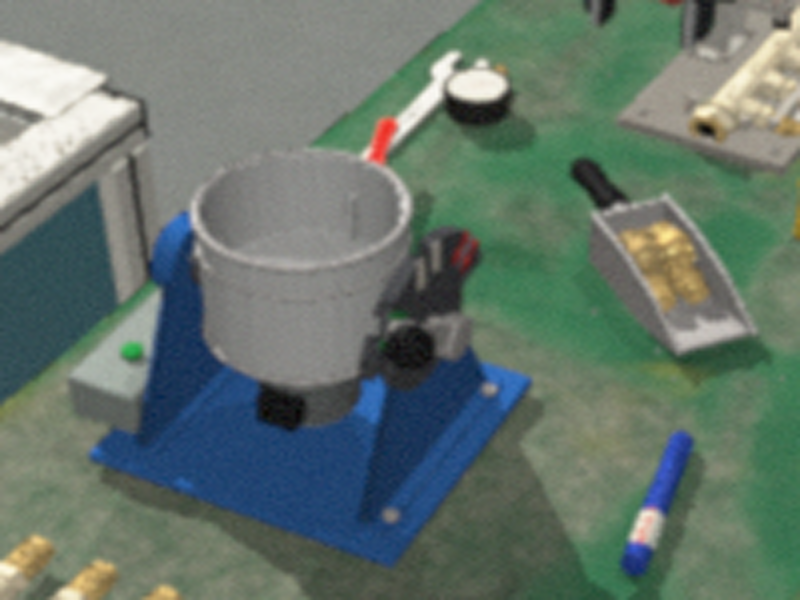

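The barrel stands upright with its mouth up. The knob measures (0.490, 0.281, 0.240) against a predicted home of (0.489, 0.285, 0.236), so the lever is home in the green notch. The scoop is still in place. Next I'll go over the scoop.

```bash
H="python3 -m handwheel"
$H '[0.025,-0.102,-0.185,0,0,0.071, 0.025,-0.102,-0.185,0,0,0.071, 0.025,-0.102,-0.185,0,0,0.071, 0.025,-0.102,-0.185,0,0,0.071, 0.025,-0.102,-0.185,0,0,0.071]' 1 100
$H '[0.025,-0.102,-0.185,0,0,0.071, 0.025,-0.102,-0.185,0,0,0.071, 0.025,-0.102,-0.185,0,0,0.071, 0,0,0,0,0,0, 0,0,0,0,0,0]'
python3 - <<'E'
from h import *
from scipy.spatial.transform import Rotation as R
s=ctrl.get_state();M=R.from_quat(s['tcp_rot']).as_matrix();print(s['eef_pos'],s['qpos'],M.round(3).tolist(),"yaw y",np.degrees(np.arctan2(M[1,1],M[0,1])))
print("to go, units",(np.array([.4955,-.0765,.032])-s['eef_pos'])/.15)
im=cam('top')[0];cv2.imwrite('pics/d.png',cv2.resize(im[130:330,250:430],None,fx=3,fy=3,interpolation=2))
E
```

```text
time: 7.8
eef_pos: [0.4853, -0.0274, 0.2215]
tcp_rot: [0.467, 0.884, 0.002, -0.003]
contact_force: [0.7, 0.3, 1.0]
opening: 1.002
finger_force: 0.0
time: 8.22
eef_pos: [0.4956, -0.0727, 0.1376]
tcp_rot: [0.317, 0.948, 0.001, -0.005]
contact_force: [0.9, -0.6, 0.8]
opening: 0.998
finger_force: 0.0
[ 0.4955834  -0.07272794  0.13758066] [-0.34977902  0.03312552  2.08430287  0.00306709  1.03519954 -1.27687085] [[-0.799, 0.601, -0.009], [0.601, 0.799, 0.006], [0.011, -0.001, -1.0]] yaw y 53.02815367154829
to go, units [-5.56015630e-04 -2.51470736e-02 -7.03871091e-01]
```

View pics/d.png

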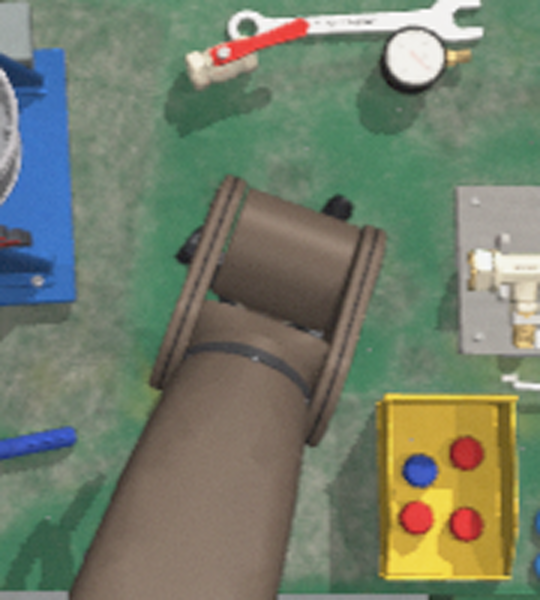

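The arm hides the scoop; only its handle tip, at about crop (338,208), shows, in line with the grasp. I'll descend and grip.

```bash
H="python3 -m handwheel"
$H '[0,-0.01,-0.17,0,0,0, 0,-0.01,-0.17,0,0,0, 0,0,-0.15,0,0,0, 0,0,0,0,0,0]'
$H '[0,0,-0.11,0,0,0, 0,0,-0.1,0,0,0, 0,0,0,0,0,0]'
$H '[0,0,0,0,0,0, 0,0,0,0,0,0, 0,0,0,0,0,0, 0,0,0,0,0,0, 0,0,0,0,0,0]' 0.5 100
```

```text
time: 8.6
eef_pos: [0.4947, -0.0745, 0.0634]
tcp_rot: [0.316, 0.949, 0.002, -0.006]
contact_force: [-1.0, 1.0, 0.2]
opening: 0.998
finger_force: 0.0
time: 8.85
eef_pos: [0.4963, -0.0753, 0.0341]
tcp_rot: [0.316, 0.949, 0.001, -0.004]
contact_force: [-0.8, 0.8, -0.1]
opening: 0.999
finger_force: 0.0
time: 9.27
eef_pos: [0.4984, -0.0766, 0.0367]
tcp_rot: [0.315, 0.949, 0.001, -0.001]
contact_force: [-0.3, 0.5, 6.5]
opening: 0.73
finger_force: 111.2
```

```bash
H="python3 -m handwheel"
$H '[0,0,0.03,0,0,0, 0,0,0.06,0,0,0, 0,0,0.1,0,0,0, 0,0,0.12,0,0,0, 0,0,0.12,0,0,0]'
$H '[0,0,0.15,0,0,0, 0,0,0.15,0,0,0, 0,0,0.15,0,0,0, 0,0,0.15,0,0,0, 0.02,0,0.15,0,0,-0.03]'
$H '[0.05,0.03,0.15,0,0,-0.06, 0.08,0.06,0.15,0,0,-0.06, 0.1,0.08,0.15,0,0,-0.06, 0.1,0.1,0.1,0,0,-0.06, 0.1,0.1,0.05,0,0,-0.06]'
python3 -c "
from h import *
from scipy.spatial.transform import Rotation as R
s=ctrl.get_state();print(s['qpos'],R.from_quat(s['tcp_rot']).as_matrix().round(3).tolist());im=cam('side')[0];cv2.imwrite('pics/e.png',im[60:360,100:500])"
```

```text
time: 9.68
eef_pos: [0.4949, -0.0754, 0.098]
tcp_rot: [0.316, 0.949, 0.002, -0.005]
contact_force: [0.4, 0.0, -5.0]
opening: 0.729
finger_force: 110.4
time: 10.1
eef_pos: [0.4976, -0.0753, 0.2109]
tcp_rot: [0.338, 0.941, 0.002, -0.005]
contact_force: [0.5, -0.2, -5.4]
opening: 0.728
finger_force: 110.5
time: 10.52
eef_pos: [0.5643, -0.0199, 0.3034]
tcp_rot: [0.55, 0.835, 0.003, -0.002]
contact_force: [1.2, -0.6, -5.7]
opening: 0.73
finger_force: 110.7
[-0.21775769  0.00594253  1.79316007  0.00696587  1.34388589 -0.62420975] [[-0.394, 0.919, 0.0], [0.919, 0.394, 0.007], [0.006, 0.003, -1.0]]
```

View pics/e.png

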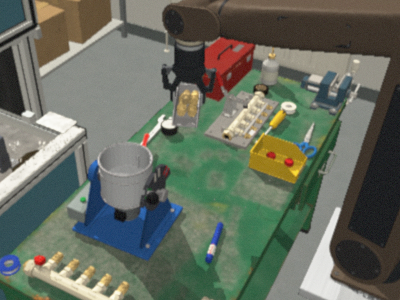

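The scoop hangs level with the nipples in it, at about crop (187,100), and the barrel below is unchanged. Next I'll move over the mouth and begin tipping.

```bash
H="python3 -m handwheel"
$H '[0.086,0.11,0.01,0,0,-0.05, 0.086,0.11,0.01,0,0,-0.05, 0.086,0.11,0.01,0,0,-0.05, 0.086,0.11,0.01,0,0,-0.05, 0.086,0.11,0.01,0,0,-0.05]'
$H '[0,0,0,-0.05,0,0, 0,0,0,-0.06,0,0, 0,0,0,-0.06,0,0, 0,0,0,-0.06,0,0, 0,0,0,0,0,0]'
python3 -c "
from h import *
from scipy.spatial.transform import Rotation as R
s=ctrl.get_state();M=R.from_quat(s['tcp_rot']).as_matrix();print(s['qpos'],M.round(3).tolist())
# tool z=-scoop z, scoop x=
zs=-M[:,2];xs=M[:,0]*np.sign(M[1,0]);print('tilt',np.degrees(np.arcsin(-xs[2])),'lip',s['eef_pos']+.087*xs-.018*zs)"
```

```text
time: 10.98
eef_pos: [0.6275, 0.0629, 0.3067]
tcp_rot: [0.702, 0.712, 0.002, -0.004]
contact_force: [0.5, -1.0, -6.2]
opening: 0.733
finger_force: 111.4
time: 11.4
eef_pos: [0.6266, 0.0646, 0.3053]
tcp_rot: [0.689, 0.704, -0.127, 0.121]
contact_force: [-1.1, 1.0, -7.9]
opening: 0.732
finger_force: 111.8
[ 0.0684542   0.19098228  1.61572498 -0.35868061  1.37698071  0.12413204] [[-0.022, 1.0, -0.004], [0.938, 0.02, -0.346], [-0.345, -0.011, -0.938]]
tilt 20.204732831637518 lip [0.62463056 0.13998691 0.25835489]
```

```bash
H="python3 -m handwheel"
$H '[0.003,0.064,-0.01,-0.055,0,0, 0.003,0.064,-0.01,-0.055,0,0, 0.003,0.064,-0.01,-0.055,0,0, 0.003,0.064,-0.01,-0.055,0,0, 0,0,0,0,0,0]'
python3 -c "
from h import *
from scipy.spatial.transform import Rotation as R
s=ctrl.get_state();M=R.from_quat(s['tcp_rot']).as_matrix();print(s['qpos'])
zs=-M[:,2];xs=M[:,0]*np.sign(M[1,0]);print('tilt',np.degrees(np.arcsin(-xs[2])),'lip',s['eef_pos']+.087*xs-.018*zs)"
$H '[0,0.027,0.01,-0.03,0,0, 0,0.027,0.01,-0.03,0,0, 0,0.027,0.01,-0.03,0,0, 0,0.027,0.01,-0.03,0,0, 0,0,0,0,0,0]'
$H '[0,0.027,0.01,-0.03,0,0, 0,0.027,0.01,-0.03,0,0, 0,0.027,0.01,-0.03,0,0, 0,0,0,0,0,0, 0,0,0,0,0,0]'
python3 -c "
from h import *
from scipy.spatial.transform import Rotation as R
s=ctrl.get_state();M=R.from_quat(s['tcp_rot']).as_matrix();print(s['qpos'])
zs=-M[:,2];xs=M[:,0]*np.sign(M[1,0]);print('tilt',np.degrees(np.arcsin(-xs[2])),'lip',s['eef_pos']+.087*xs-.018*zs)"
```

```text
time: 11.82
eef_pos: [0.6285, 0.1032, 0.2978]
tcp_rot: [0.657, 0.672, -0.245, 0.237]
contact_force: [-1.1, 0.1, -6.9]
opening: 0.727
finger_force: 111.8
[ 0.22982491  0.29620097  1.57573697 -0.67584315  1.48587062  0.34220428]
tilt 39.846349593077086 lip [0.62630938 0.15846792 0.22820081]
time: 12.23
eef_pos: [0.6296, 0.1168, 0.3068]
tcp_rot: [0.633, 0.645, -0.306, 0.299]
contact_force: [0.3, -0.7, -4.5]
opening: 0.725
finger_force: 112.0
time: 12.65
eef_pos: [0.6302, 0.1282, 0.3131]
tcp_rot: [0.611, 0.621, -0.35, 0.344]
contact_force: [-0.3, -1.2, -2.3]
opening: 0.729
finger_force: 112.2
[ 0.33336427  0.39752787  1.52433888 -0.9452748   1.65558495  0.45525581]
tilt 58.740117013728614 lip [0.62873736 0.15789291 0.22936267]
```

```bash
H="python3 -m handwheel"
$H '[0,0.02,0.01,-0.035,0,0, 0,0.02,0.01,-0.035,0,0, 0,0,0,0,0,0, 0,0,0,0,0,0, 0,0,0,0,0,0]'
$H '[0,0,0.05,0.02,0,0, 0,0,-0.05,0.02,0,0, 0,0,0.05,-0.03,0,0, 0,0,0,0,0,0, 0,0,0,0,0,0]'
$H '[0,-0.05,0.1,0,0,0, 0,-0.1,0.1,0.06,0,0, 0,-0.1,0.1,0.07,0,0, 0,-0.1,0.05,0.07,0,0, 0,-0.1,0,0.07,0,0]'
$H '[0,-0.15,0,0.07,0,0, 0,-0.15,0,0.07,0,0, -0.1,-0.15,0,0.07,0,0, -0.15,-0.15,0,0.07,0,0, -0.15,-0.15,0,0.07,0,0]'
$H '[-0.15,-0.1,0,0.07,0,0, -0.1,-0.05,0,0,0,0, 0,0,0,0,0,0]'
python3 - <<'E'
from h import *
from scipy.spatial.transform import Rotation as R
s=ctrl.get_state();M=R.from_quat(s['tcp_rot']).as_matrix();print(s['eef_pos'],s['qpos'])
zs=-M[:,2];xs=M[:,0]*np.sign(M[1,0]);print('tilt',np.degrees(np.arcsin(-xs[2])),'yaw',np.degrees(np.arctan2(xs[1],xs[0])),'roll',M[2,1])
a=cam('side')[0][130:330,130:400];b=cam('top')[0][110:310,170:440]
cv2.imwrite('pics/f.png',cv2.resize(np.vstack([a,b]),None,fx=1.5,fy=1.5,interpolation=2))
E
```

```text
time: 13.07
eef_pos: [0.6303, 0.1341, 0.3163]
tcp_rot: [0.591, 0.601, -0.384, 0.377]
contact_force: [0.0, 0.1, -2.1]
opening: 0.73
finger_force: 112.3
time: 13.48
eef_pos: [0.6303, 0.1346, 0.3241]
tcp_rot: [0.594, 0.604, -0.379, 0.373]
contact_force: [-0.2, 0.5, -3.2]
opening: 0.73
finger_force: 112.2
time: 13.9
eef_pos: [0.6307, 0.0667, 0.3812]
tcp_rot: [0.66, 0.67, -0.24, 0.241]
contact_force: [0.3, -0.3, -1.8]
opening: 0.732
finger_force: 112.1
time: 14.32
eef_pos: [0.5691, -0.0467, 0.3781]
tcp_rot: [0.699, 0.712, -0.051, 0.053]
contact_force: [-0.5, -1.3, -1.5]
opening: 0.731
finger_force: 112.1
time: 14.57
eef_pos: [0.5299, -0.0712, 0.3779]
tcp_rot: [0.702, 0.712, -0.015, 0.015]
contact_force: [0.4, 0.1, -2.1]
opening: 0.731
finger_force: 112.0
[ 0.52991686 -0.07120388  0.37785016] [-0.30592195 -0.10095816  1.76374022 -0.04019031  1.46490899 -0.31494035]
tilt 2.4255643208632733 yaw 90.7433028974133 roll 0.000743257230765574
```

View pics/f.png

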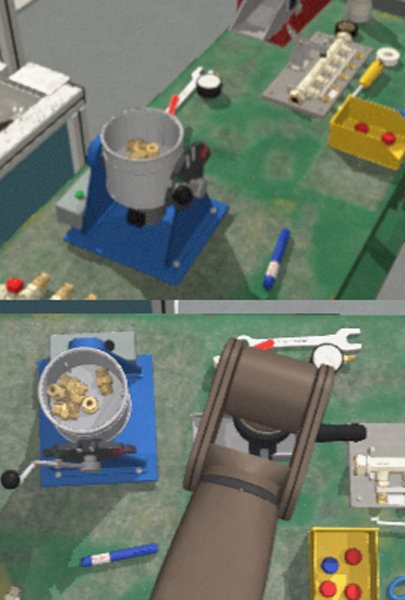

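All six nipples lie in the barrel, in the lower half of the picture at about (45-110, 370-420); the lever is at home and the scoop is empty. Now I'll put the scoop back at its old spot.

```bash
H="python3 -m handwheel"
$H '[-0.028,0,-0.18,0.027,0,0, -0.028,0,-0.18,0,0,0.072, -0.028,0,-0.18,0,0,0.072, -0.028,0,-0.18,0,0,0.072, -0.028,0,-0.18,0,0,0.072]'
$H '[-0.028,0,-0.18,0,0,0.072, -0.028,0,-0.18,0,0,0.072, -0.028,-0.01,-0.18,0,0,0.072, 0,-0.01,-0.18,0,0,0.072, 0,0,0,0,0,0]'
$H '[0,0,-0.15,0,0,0, 0,0,-0.15,0,0,0, 0,0,-0.1,0,0,0, 0,0,-0.05,0,0,0, 0,0,0,0,0,0]'
python3 - <<'E'
from h import *
from scipy.spatial.transform import Rotation as R
s=ctrl.get_state();M=R.from_quat(s['tcp_rot']).as_matrix();print(s['eef_pos'])
zs=-M[:,2];xs=M[:,0]*np.sign(M[1,0]);print('tilt',np.degrees(np.arcsin(-xs[2])),'yaw',np.degrees(np.arctan2(xs[1],xs[0])),'roll',M[2,1])
im,d,c,f=cam('side');P=pts(d,c,f);hsv=cv2.cvtColor(im,cv2.COLOR_BGR2HSV)
E
```

```text
time: 15.08
eef_pos: [0.512, -0.067, 0.2398]
tcp_rot: [0.519, 0.854, 0.001, -0.001]
contact_force: [0.5, -1.0, -2.1]
opening: 0.728
finger_force: 112.1
time: 15.5
eef_pos: [0.4955, -0.0688, 0.1269]
tcp_rot: [0.316, 0.949, 0.0, -0.007]
contact_force: [-0.5, 1.5, -4.0]
opening: 0.732
finger_force: 111.9
time: 15.92
eef_pos: [0.499, -0.0702, 0.0646]
tcp_rot: [0.319, 0.948, 0.0, -0.002]
contact_force: [-0.0, 0.2, -3.4]
opening: 0.729
finger_force: 112.1
[ 0.49898783 -0.07017476  0.06463071]
tilt -0.2804388904592204 yaw 142.8306271259857 roll -0.0006455680392087895
```

```bash
H="python3 -m handwheel"
$H '[0,0,-0.06,0,0,0, 0,0,-0.06,0,0,0, 0,0,-0.03,0,0,0, 0,0,0,0,0,0]'
$H '[0,0,-0.02,0,0,0, 0,0,0,0,0,0, 0,0,0,0,0,0]'
$H '[0,0,-0.01,0,0,0, 0,0,0,0,0,0, 0,0,0,0,0,0]'
```

```text
time: 16.3
eef_pos: [0.4981, -0.0705, 0.0415]
tcp_rot: [0.319, 0.948, 0.001, -0.003]
contact_force: [-0.2, 0.8, -2.3]
opening: 0.73
finger_force: 112.1
time: 16.55
eef_pos: [0.499, -0.0708, 0.0396]
tcp_rot: [0.319, 0.948, 0.001, -0.001]
contact_force: [0.4, -0.6, -2.2]
opening: 0.729
finger_force: 112.1
time: 16.8
eef_pos: [0.499, -0.0708, 0.0382]
tcp_rot: [0.319, 0.948, 0.001, -0.001]
contact_force: [-0.0, 0.1, -2.8]
opening: 0.729
finger_force: 112.1
```

```bash
H="python3 -m handwheel"
$H '[0,0,-0.01,0,0,0, 0,0,0,0,0,0, 0,0,0,0,0,0]'
$H '[0,0,-0.01,0,0,0, 0,0,0,0,0,0, 0,0,0,0,0,0]'
```

```text
time: 17.05
eef_pos: [0.4992, -0.0708, 0.0367]
tcp_rot: [0.319, 0.948, 0.001, -0.001]
contact_force: [-0.1, -0.7, -1.2]
opening: 0.728
finger_force: 112.4
time: 17.3
eef_pos: [0.4993, -0.0709, 0.0367]
tcp_rot: [0.319, 0.948, 0.001, -0.002]
contact_force: [-4.1, 0.3, 8.2]
opening: 0.732
finger_force: 113.5
```

Contact with the bench. I'll release and retreat straight up.

```bash
H="python3 -m handwheel"
$H '[0,0,0.01,0,0,0, 0,0,0,0,0,0, 0,0,0,0,0,0, 0,0,0,0,0,0, 0,0,0,0,0,0]' 1
$H '[0,0,0.06,0,0,0, 0,0,0.1,0,0,0, 0,0,0.15,0,0,0, 0,0,0.2,0,0,0, 0,0,0.2,0,0,0]'
$H '[0,0,0.2,0,0,0, 0,0,0.2,0,0,0, 0,0,0.2,0,0,0, 0,-0.25,0.2,0,0,0, 0,-0.25,0,0,0,0]'
$H '[0,-0.25,0,0,0,0, 0,-0.25,0,0,0,0, 0,-0.25,0,0,0,0, 0,-0.25,0,0,0,0, 0,-0.25,0,0,0,0]'
$H '[0,-0.25,0,0,0,0, 0,-0.25,0,0,0,0, 0,0,0,0,0,0, 0,0,0,0,0,0, 0,0,0,0,0,0]'
python3 - <<'E'
from h import *
a=cam('side')[0][130:330,130:400]
im,d,c,f=cam("top");P=pts(d,c,f);hsv=cv2.cvtColor(im,cv2.COLOR_BGR2HSV);b=im[110:310,170:440]
cv2.imwrite('pics/g.png',cv2.resize(np.vstack([a,b]),None,fx=1.5,fy=1.5,interpolation=2))
m=(hsv[...,2]<70)&(P[...,2]>.2)&(P[...,2]<.28)&(P[...,0]>.42)&(P[...,0]<.54)&(P[...,1]>.24)&(P[...,1]<.34)
q=P[m];print("knob",len(q),q.mean(0)-[0,0,.0097])
m=(P[...,2]>.02)&(P[...,2]<.09)&(P[...,0]>.4)&(P[...,0]<.66)&(P[...,1]>-.24)&(P[...,1]<.02);q=P[m];r=cv2.minAreaRect(q[:,:2].astype(np.float32)*1000);print("scoop",r,np.percentile(q[:,2],98))
E
```

```text
time: 17.72
eef_pos: [0.4989, -0.0708, 0.0364]
tcp_rot: [0.319, 0.948, 0.001, -0.002]
contact_force: [-0.2, 1.9, -0.1]
opening: 1.005
finger_force: 0.0
time: 18.13
eef_pos: [0.4983, -0.0705, 0.144]
tcp_rot: [0.319, 0.948, 0.001, -0.002]
contact_force: [1.4, 0.5, -0.9]
opening: 1.001
finger_force: 0.0
time: 18.55
eef_pos: [0.5017, -0.1411, 0.2672]
tcp_rot: [0.316, 0.949, -0.0, 0.005]
contact_force: [0.5, -1.4, -0.3]
opening: 0.998
finger_force: 0.0
time: 18.97
eef_pos: [0.4986, -0.33, 0.2598]
tcp_rot: [0.319, 0.948, 0.001, -0.001]
contact_force: [0.1, 0.9, 0.5]
opening: 0.997
finger_force: 0.0
time: 19.38
eef_pos: [0.4987, -0.4029, 0.2591]
tcp_rot: [0.319, 0.948, 0.001, -0.002]
contact_force: [-0.5, -0.0, -1.0]
opening: 1.003
finger_force: 0.0
knob 121 [0.48809208 0.2807603  0.23730961]
scoop ((469.07025146484375, -124.46595764160156), (199.7654266357422, 226.88731384277344), 38.72993469238281) 0.06514769189744542
```

View pics/g.png

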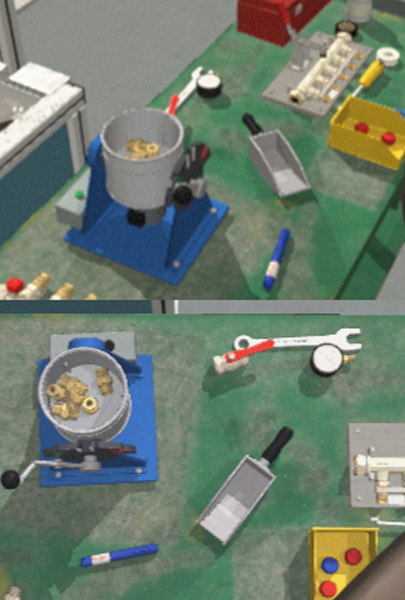

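The scoop stands upright and empty, with six nipples in the barrel, the lever home in the green notch and the other items untouched. I'll hand in.

```bash
python3 -c "
from plant import ctrl
print(ctrl.sign_off())"
```

```text
the job is handed in; nothing more can be done
None
```

Job handed in after about 19 s of robot time: the barrel is mouth-up with the lever home in the green load notch, all six nipples are in the barrel, the scoop is upright on the bench and let go, and the valve, gauge and marker were not touched.

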